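# Hold back the belt tensioner that carries the idler block

## Task

Of the two belt tensioners on the bench, pick the one whose pad carries the orange idler block, and with the fingers on its white post push its sprung red arm back, past the ratchet click, until it is up against the rubber stop or nearly so. Finish while holding it there: do not let go or let it rest on the pawl. Leave the other tensioner, both blocks and everything else on the bench as they are.

Things in the scene. Friction and masses are not known exactly. Their poses are not given: they have to be found in the camera images.
- unit_a: One of two like belt tensioners fixed to the bench, left and right (either name on either side). Dark steel plate 190 (x) x 235 (y) x 12 mm; origin on the bench under it, 7.5 mm to -y of its centre; x points back, away from the robot (yaw up to 0.28). Red arm on a pivot at (0, 40) mm; at rest it points to -y, swung 0.35 rad towards -x. Black rubber stop 42 mm high behind the arm.
- a_pivot (a point): On the arm's upright pivot axis, 32 mm above the bench (mid-height of the red bar, which spans z 24 to 38 mm and is 20 mm wide; pivot stud top at 51 mm).
- a_post (a point): On the axis of the white upright post at the arm's free end: round, 22 mm diameter, exposed from z = 39 to 95 mm; this point is at z = 75 mm, 120 mm from the pivot axis. Moves with the arm; about 80 mm to the back over the full swing. Below the post the arm's end is a red disc of 28 mm diameter, z 23 to 39 mm.
- tens_a (a joint): Angle of the red arm: 0 = at rest, forward; grows (anticlockwise from above) as the post is pushed back; 0.75 = at the stop. Return spring 6 N at the post at 0, 10 N at 0.75, some 2 N more on the pawl's ramp (about 0.2 to 0.5). The click comes just above 0.5; let go after it, the arm springs back on to the pawl at about 0.5, before it, to 0.
- pawl_a (a joint): Travel (m) of the brass pawl slider with a black button, sprung, at the arm's tail (+y side) between two aluminium cheeks 38 mm high: 0 = home; rises to about 0.007 as the arm's tooth rides under it and snaps back to 0 at the click.
- a_pad (a point): Centre of the top of this tensioner's round black pad (64 mm diameter, z = 16 mm) at (-58, 72) mm on the plate, where the orange or the wooden block stands.
- unit_b: One of two like belt tensioners fixed to the bench, left and right (either name on either side). Dark steel plate 190 (x) x 235 (y) x 12 mm; origin on the bench under it, 7.5 mm to -y of its centre; x points back, away from the robot (yaw up to 0.28). Red arm on a pivot at (0, 40) mm; at rest it points to -y, swung 0.35 rad towards -x. Black rubber stop 42 mm high behind the arm.
- b_pivot (a point): On the arm's upright pivot axis, 32 mm above the bench (mid-height of the red bar, which spans z 24 to 38 mm and is 20 mm wide; pivot stud top at 51 mm).
- b_post (a point): On the axis of the white upright post at the arm's free end: round, 22 mm diameter, exposed from z = 39 to 95 mm; this point is at z = 75 mm, 120 mm from the pivot axis. Moves with the arm; about 80 mm to the back over the full swing. Below the post the arm's end is a red disc of 28 mm diameter, z 23 to 39 mm.
- tens_b (a joint): Angle of the red arm: 0 = at rest, forward; grows (anticlockwise from above) as the post is pushed back; 0.75 = at the stop. Return spring 6 N at the post at 0, 10 N at 0.75, some 2 N more on the pawl's ramp (about 0.2 to 0.5). The click comes just above 0.5; let go after it, the arm springs back on to the pawl at about 0.5, before it, to 0.
- pawl_b (a joint): Travel (m) of the brass pawl slider with a black button, sprung, at the arm's tail (+y side) between two aluminium cheeks 38 mm high: 0 = home; rises to about 0.007 as the arm's tooth rides under it and snaps back to 0 at the click.
- b_pad (a point): Centre of the top of this tensioner's round black pad (64 mm diameter, z = 16 mm) at (-58, 72) mm on the plate, where the orange or the wooden block stands.
- idler: Idler block: orange plastic block 40 x 32 x 28 mm with an upright steel roller (26 mm diameter, 14 mm high) on top; loose, 42 mm high in all. Stands on the pad of one of the two tensioners: this one is to be held back. Origin at the centre of its underside.
- spacer: Plain dark wooden block 40 x 32 x 36 mm, loose, on the other tensioner's pad. Origin at the centre of its underside.
- glue: Bystander: white plastic jar, 52 mm diameter, 100 mm high, at the back of the bench. Origin under its centre.
- dye: Bystander: amber jar with black cap, 52 mm diameter, 85 mm high, at the back of the bench. Origin under its centre.
- rivets: Bystander: small clear jar with yellow cap, 36 mm diameter, 50 mm high, between the tensioners. Origin under its centre.
- punch: Bystander: steel punch standing upright, 24 mm diameter foot, 45 mm high, between the tensioners. Origin under its centre.
- mallet: Bystander: mallet lying on the bench at the left, yellow head 56 mm diameter x 90 mm, wooden handle 200 mm. Origin under the head.
- awl: Bystander: black-handled awl (screwdriver-like) lying on the right, under 35 mm high. Origin under its middle.
- rule: Bystander: steel rule 220 x 30 x 4 mm lying on the white cutting board at the back. Origin under its centre.

How it is judged:
At the end, for the whole second after the job is handed in: The arm beside the orange idler block is still, past 0.60 of its 0.75 rad, its pawl clicked home (under 4 mm), the fingers pressing that tensioner with over 2 N; the other arm is under 0.1 rad and the idler block within 30 mm of its pad's centre (((horizontal distance between idler and a_pad below 0.03 m and value of joint tens_a above 0.6 rad and value of joint pawl_a below 0.004 m and velocity of joint tens_a between -0.1 and 0.1 rad/s and contact force between the fingers and unit_a above 2 N and value of joint tens_b below 0.1 rad) or (horizontal distance between idler and b_pad below 0.03 m and value of joint tens_b above 0.6 rad and value of joint pawl_b below 0.004 m and velocity of joint tens_b between -0.1 and 0.1 rad/s and contact force between the fingers and unit_b above 2 N and value of joint tens_a below 0.1 rad))); the arm keeps its last pose, push and grip.
It fails at once if the arm of the tensioner without the idler block is pushed (over 0.1 rad) ((horizontal distance between idler and a_pad below 0.03 m and value of joint tens_b above 0.1 rad) or (horizontal distance between idler and b_pad below 0.03 m and value of joint tens_a above 0.1 rad)).
It fails at once if the idler block or the wooden block is moved by more than 20 mm (distance of any of idler, spacer from where it was at the start of the episode above 0.02 m).
It fails at once if a bystander is moved by more than 30 mm (distance of any of glue, dye, rivets, mallet, awl, punch, rule from where it was at the start of the episode above 0.03 m).
It also fails if it takes over 32 s, if anything falls off the work surface, if the arm or the gripper's body presses on something with over 40 N, if the wrist force passes 120 N, or if a joint passes its speed limit or range.

## Robot

A 6-joint arm with a two-finger parallel gripper is mounted at the origin on the work surface. World frame = base frame: x ahead of the robot, y to its left, z up, the work surface at z = 0. Lengths are in m, angles in rad, forces in N, time in s.
With the tool pointing down it reaches from about 0.425 to 0.95 m from the base axis. Payload 3.5 kg.
Tool frame: the origin (TCP) lies on the mounting face of the last link; the fingertips stand 173 mm ahead of it and the grasp point (between the pads) lies 155 mm ahead of it; z points along the fingers, y is the line along which they close (so a half turn about z gives the same grasp; the last joint's range is limited). The gripper opens to 85 mm and grips with 20 to 120 N. Pads are 22 mm wide; open, the fingers measure 114 mm over their backs; the gripper's body (76 mm by 85 mm) begins 54 mm behind the grasp point. The pads swing forward as they close: fully open they stand 13 mm farther back than shut.
Start: joints at [1.066, 0.286, 1.577, -0, 1.279, -0.15], TCP at [0.234, 0.633, 0.405] pointing down, gripper open.
Joint ranges: [-2.77, 2.77], [-0.9, 2.22], [0.21, 2.48], [-1.53, 4.67], [0.24, 2.81], [-2.84, 2.84]. Speed limits (rad/s): [2.79, 2.79, 3.14, 3.14, 3.14, 3.14].

## Interface

Orientations are given as a unit quaternion [w, x, y, z].
In Python, from workcell import env gives the robot as it stands. Calls block until the motion is done:
- env.movep(position, orientation): joint-space move of the TCP to a pose.
- env.move_l(position, speed=0.15, ori=None): straight line of the TCP; ori=None keeps the orientation; speed is the mean speed in m/s.
- env.move_j(angles): joint-space move.
- env.move_gripper(opening, grip_force=None): finger opening in m; grip_force is the grip in N (None keeps the last); returns when the fingers have stopped.
- env.sleep(seconds).
- env.ik(position, orientation): joint angles nearest the present ones, or None.
- env.capture(name): name is "scene" or "top"; returns a dict with "image" (480x640x3 uint8, red, green, blue), "fx", "fy", "cx", "cy" (pixels), "dist" ([k1, k2, p1, p2, k3] as OpenCV has them; the pictures are not rectified), "R" (3x3) and "t" (3): a world point X has camera coordinates R X + t. Camera axes: x right, y down, z forward; pixel columns grow to the right and rows downward; lengths in m; the calibration is good to about 2 mm. A picture is of the moment at which its call begins. There is no depth.
A pose or a line that the arm cannot do raises env.IKError and nothing moves.
- env.sign_off(): hands the job in; it is judged then, once.
Readings, each from a call of its own:
- env.get_time(): time.
- env.get_qpos(): joint angles.
- env.get_qvel(): joint speeds.
- env.get_joint_efforts(): joint torques, N m.
- env.get_tool_pos(): TCP position.
- env.get_eef_rot(): TCP orientation.
- env.get_force(): force on the tool from outside, world axes, zero at the start.
- env.get_wrist_torque(): the same for the moment, N m.
- env.get_finger_gap(): finger opening in m.
- env.get_grip_force(): force on a finger pad.
Only numpy, scipy, OpenCV 4.12 (cv2) and the standard library are available. Lean on these libraries where they do the work, as an engineer would, in place of code of your own. Each camera call takes 0.05 s, during which the arm holds its last target. There are 200 camera calls.

## Working session

There is one attempt and no reset: what is moved stays moved. The work goes in short steps, each a Python script; the robot and the scene stay as the last script left them, time stands still between calls to the robot, and variables do not carry over. Pictures are saved under pics/ and viewed, at most 10 in all, crops included, and the job is handed in when it is done.

```bash
mkdir -p pics
python3 - <<'E'
from workcell import env
import cv2,pickle
d={n:env.capture(n) for n in("scene","top")}
pickle.dump(d,open("c.pkl","wb"))
for n in d: cv2.imwrite(f"pics/{n}1.png",d[n]["image"][:,:,::-1])
print(env.get_time(),env.get_eef_rot())
E
```

```text
0.1 [-3.33261026e-04  1.76497488e-01  9.84300524e-01 -1.00175051e-03]
```

View pics/top1.png

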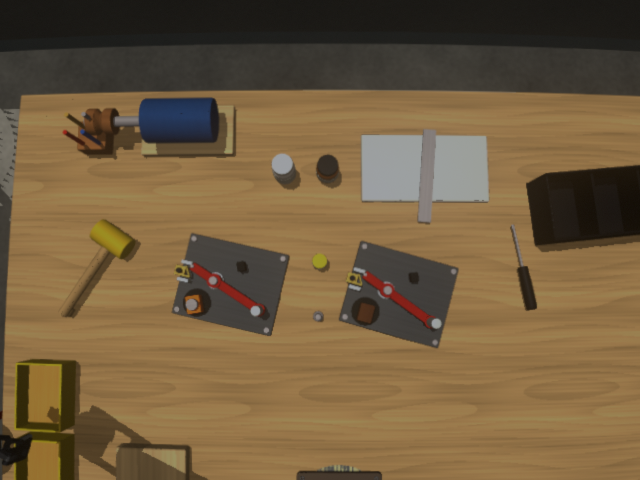

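View pics/scene1.png

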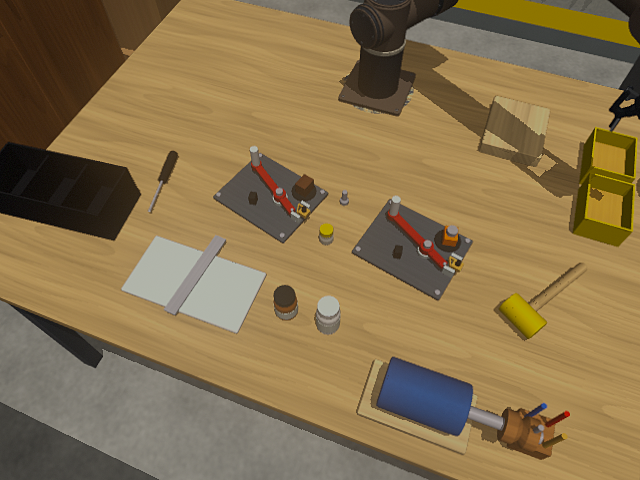

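The orange idler is on the left unit: in the top view the block is at (193,303), the post at (255,311) and the pivot at (214,281). In the scene view the post top is at (394,201).

```bash
cat > h.py <<'E'
import numpy as np,cv2
def ray(c,uv,z):
    K=np.array([[c["fx"],0,c["cx"]],[0,c["fy"],c["cy"]],[0,0,1.]])
    n=cv2.undistortPoints(np.array([[uv]],float),K,np.array(c["dist"],float))[0,0]
    R=np.array(c["R"]);o=-R.T@np.array(c["t"]);v=R.T@np.array([*n,1])
    return o+v*(z-o[2])/v[2]
def white(c,uv,r,thr=150,sat=50):
    h=cv2.cvtColor(c["image"],cv2.COLOR_RGB2HSV)
    m=((h[...,1]<sat)&(h[...,2]>thr)).astype(np.uint8)
    w=np.zeros_like(m);cv2.circle(w,uv,r,1,-1)
    n,l,s,ce=cv2.connectedComponentsWithStats(m&w)
    i=1+np.argmax(s[1:,4]);return ce[i],s[i]
E
python3 - <<'E'
import pickle,cv2,numpy as np
from h import *
d=pickle.load(open("c.pkl","rb"));t=d["top"];s=d["scene"]
print("cam",-np.array(t["R"]).T@t["t"])
for thr in(120,160,200):
    for c,uv,r,z in((t,(255,311),12,.095),(t,(214,281),6,.051),(s,(394,203),16,.067),(s,(427,246),8,.051)):
        try:
            ce,st=white(c,uv,r,thr);print(thr,uv,ce.round(1),st,ray(c,ce,z).round(4))
        except Exception as e: print(thr,uv,e)
a=cv2.resize(t["image"][235:335,165:295],None,fx=5,fy=5,interpolation=cv2.INTER_CUBIC)
cv2.imwrite("pics/crop.png",a[:,:,::-1])
# corner screws on the plate, z=12mm
for uv in((194,239),(283,259),(266,330),(177,310)): 
    ce,st=white(t,uv,7,110,70);print(ce,ray(t,ce,.012).round(4))
E
```

```text
cam [0.50226572 0.04103816 1.21082456]
120 (255, 311) [254.9 310.4] [251 306   9  10  74] [0.4607 0.1813 0.095 ]
120 (214, 281) [212.5 280.1] [210 277   6   7  37] [0.5249 0.2821 0.051 ]
120 (394, 203) [395.9 199.1] [392 196   9   7  51] [0.4395 0.1796 0.067 ]
120 (427, 246) [427.4 243.1] [424 240   7   7  39] [0.5244 0.283  0.051 ]
160 (255, 311) [254.9 310.1] [252 308   7   6  31] [0.4612 0.1813 0.095 ]
160 (214, 281) attempt to get argmax of an empty sequence
160 (394, 203) [395.9 198.9] [392 196   9   7  47] [0.4389 0.1794 0.067 ]
160 (427, 246) attempt to get argmax of an empty sequence
200 (255, 311) attempt to get argmax of an empty sequence
200 (214, 281) attempt to get argmax of an empty sequence
200 (394, 203) attempt to get argmax of an empty sequence
200 (427, 246) attempt to get argmax of an empty sequence
[193.21052632 238.        ] [0.6225 0.3378 0.012 ]
[282.36842105 258.21052632] [0.5767 0.1303 0.012 ]
[265.95 329.9 ] [0.4138 0.166  0.012 ]
[176.15789474 308.84210526] [0.4592 0.3732 0.012 ]
```

View pics/crop.png

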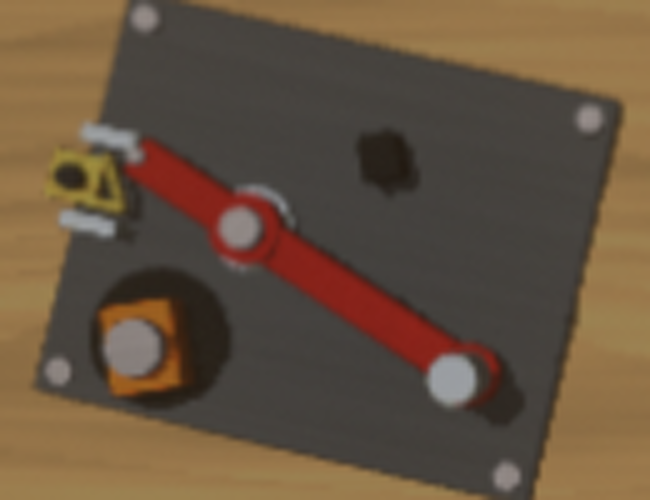

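```bash
cat >> h.py <<'E'
from scipy.spatial.transform import Rotation as Rn
P=np.array([.5247,.2825]);A0=-2.138;Z=.070+.155
def pose(th,z=Z,flip=0):
    a=A0+th+np.pi/2+flip*np.pi;p=P+.12*np.array([np.cos(A0+th),np.sin(A0+th)])
    y=np.array([np.cos(a),np.sin(a),0]);zz=np.array([0,0,-1.])
    return [*p,z],Rn.from_matrix(np.c_[np.cross(y,zz),y,zz]).as_quat()[[3,0,1,2]]
E
python3 - <<'E'
from h import *;from workcell import env
import cv2
q0=env.get_qpos();best=None
for f in(0,1):
    qs=[env.ik(*pose(t,flip=f)) for t in(0,.75)]
    print(f,[None if q is None else np.round(q,2) for q in qs])
    if any(q is None for q in qs): continue
    k=max(abs(q[5]) for q in qs)
    if best is None or k<best[0]: best=(k,f)
f=best[1];print("flip",f);open("flip","w").write(str(f))
p,o=pose(0,.36,f);env.movep(p,o);env.move_gripper(.062,30)
env.move_l(pose(0,.27,f)[0],.15);
print(env.get_time(),env.get_force().round(1) if hasattr(env.get_force(),'round') else env.get_force())
c=env.capture("scene")["image"][90:330,270:590]
cv2.imwrite("pics/above.png",cv2.resize(c,None,fx=2.3,fy=2.3)[:,:,::-1])
E
```

```text
0 [array([ 0.17,  0.12,  2.13, -0.  ,  0.88,  0.74]), array([ 0.11,  0.28,  1.95, -0.  ,  0.91, -0.07])]
1 [array([ 0.17,  0.12,  2.13, -0.  ,  0.88, -2.4 ]), None]
flip 0
3.0583 [ 1.3 -0.   0.5]
```

View pics/above.png

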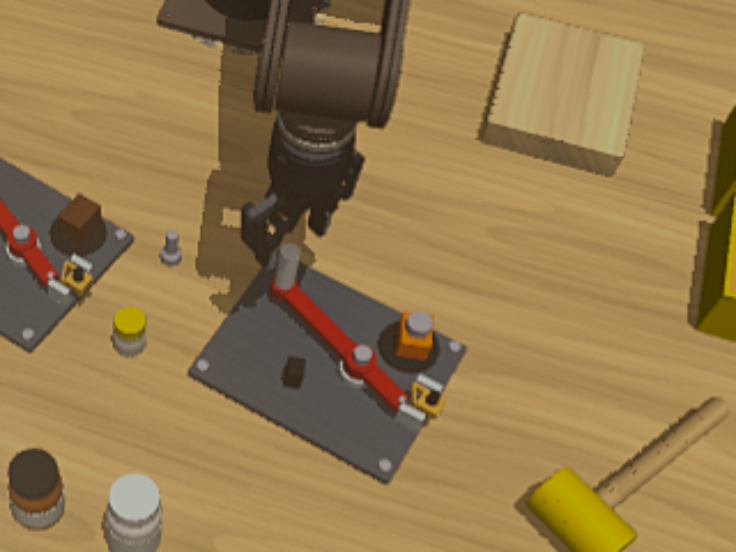

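The open fingers, at (262,230) and (320,215), straddle the post top at (288,250), and the surroundings are clear. I'll lower, grip lightly and swing.

Run:
```python
from h import *;from workcell import env
import cv2
env.move_l(pose(0)[0],.1);print(env.get_force())
env.move_gripper(.015,30);print(env.get_time(),env.get_finger_gap(),env.get_grip_force(),np.round(env.get_force(),1))
for t in(.12,.24,.36,.48,.58,.66,.72):
    p,o=pose(t);env.move_l(p,.04,o)
    print(t,round(env.get_time(),2),np.round(env.get_force(),1),np.round(env.get_tool_pos()-p,4),round(env.get_finger_gap(),4))
for n in("scene","top"):
    c=env.capture(n);i=c["image"]
    i=i[150:310,330:490] if n=="scene" else i[225:345,160:300]
    cv2.imwrite(f"pics/end_{n}.png",cv2.resize(i,None,fx=3.6,fy=3.6,interpolation=cv2.INTER_CUBIC)[:,:,::-1])
```

```text
[ 0.9343574  -0.16035952 -0.83650152]
4.15 0.021442790693091403 29.19344186782837 [-3.6  1.9  5.5]
0.12 4.66 [-5.   1.5  6.2] [-0.0001  0.0004  0.0008] 0.0211
0.24 5.17 [-6.2  3.   8.5] [-0.0005  0.0005  0.0008] 0.0217
0.36 5.67 [-9.5  2.7  9.8] [-0.001   0.0007  0.0007] 0.0213
0.48 6.18 [-4.9  1.9  7.1] [-0.0004  0.0005  0.0007] 0.0211
0.58 6.63 [-7.9  1.4  7.9] [-0.0008  0.0005  0.0007] 0.0213
0.66 7.03 [-9.2  2.4  8.8] [-0.0008  0.0005  0.0007] 0.0216
0.72 7.36 [-8.5  1.3  9.3] [-0.0009  0.0004  0.0007] 0.0213
```

View pics/end_scene.png

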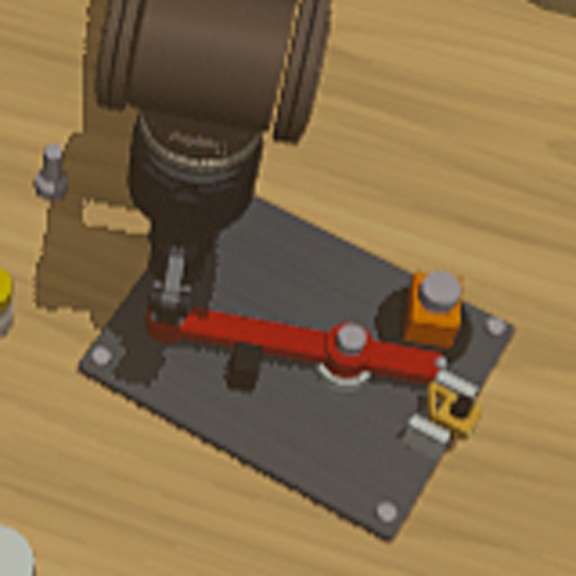

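View pics/end_top.png

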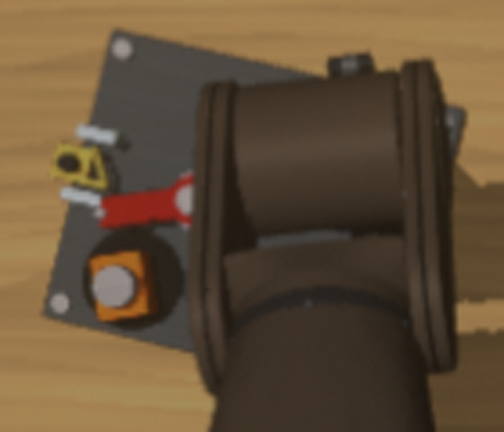

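The arm sits against the stop, which is at (243,365) in the scene crop. The pawl button is back at its starting pixel (about (179,271) in the full top view), and the idler hasn't moved. The spring force is steady at about 9 N, so I'm handing in.

Run:
```python
from workcell import env
env.sleep(.4);print(env.get_time(),env.get_force(),env.get_grip_force());print(env.sign_off())
```

```text
7.8583 [-9.09056853  0.96938576  9.70700579] 29.935339093208313
the job is handed in; nothing more can be done
None
```

I pushed the red arm of the left tensioner, the one with the orange idler block, past the click to about 0.72 of 0.75 rad. I handed the job in at 7.9 s with the fingers still gripping its post and holding it there; no verdict came back.

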